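# Stock the gravity feeder with fork clamps

## Robot

A 6-joint arm with a two-finger parallel gripper is mounted at the origin on a cart in front of the work surface, level with it; the furniture and walls round the work are solid. World frame = base frame: x ahead of the robot, y to its left, z up, the work surface at z = 0. Lengths are in m, angles in rad, forces in N, time in s.
With the tool pointing down it reaches from about 0.425 to 0.95 m from the base axis. Payload 3.5 kg.
Tool frame: the origin (TCP) lies on the centre line of the jaws, within the pads' length; the fingertips stand 17 mm ahead of it and the grasp point (between the pads) lies 2 mm behind it; z points along the fingers, y is the line along which they close (so a half turn about z gives the same grasp; the last joint's range is limited). The gripper opens to 85 mm and grips with 20 to 120 N. Pads are 22 mm wide; open, the fingers measure 114 mm over their backs; the gripper's body (76 mm by 85 mm) begins 54 mm behind the grasp point. The pads swing forward as they close: fully open they stand 13 mm farther back than shut.
Start: joints at [1.105, 0.286, 1.577, -0, 1.279, -0.15], TCP at [0.21, 0.642, 0.248] pointing down, gripper open.
Joint ranges: [-2.77, 2.77], [-0.9, 2.22], [0.21, 2.48], [-1.53, 4.67], [0.24, 2.81], [-2.84, 2.84]. Speed limits (rad/s): [2.79, 2.79, 3.14, 3.14, 3.14, 3.14].

## Interface

Orientations are given as a unit quaternion [x, y, z, w].
In Python, from plant import ctrl gives the robot as it stands. The module is installed in compiled form; this text tells all that it offers.
- The arm moves only by the tool drive_tool, never from a script. Its argument "moves" is a list of rows, each a list of 3 entries, a list of its own where there are three numbers: the turn, a rotation vector about the tool's x, y, z in rad, then the shift along the tool's x, y, z in m, then the finger opening in m, from 0 to 0.0854. A call has 1 to 5 rows; each row shifts and turns the commanded pose from where the row before left it, along the tool's axes as they then stand; what a row does not reach is not made up. A row lasts 1/8 s, in which the tool goes at most 62.5 mm and 10.7 degrees, less where a joint would pass 70% of its speed; a pose out of reach is approached as far as the arm can. A call with a gripper value outside its range is refused whole. The fingers move at their own pace and stop on an object; "grip_force" is the grip in N (left out, the last holds). Time passes only in rows, so rows that do not move let the fingers close. It gives the time, the measured TCP pose, the force, the opening and the grip force at its end, in the units of the state.
- ctrl.get_state(): the state, without advancing time (a new reading comes with each control period).
- ctrl.read_camera(name): name is "scene" or "top"; returns a dict with "image" (480x640x3 uint8, red, green, blue), "fx", "fy", "cx", "cy" (pixels), "R" (3x3) and "t" (3): a world point X has camera coordinates R X + t. Camera axes: x right, y down, z forward; pixel columns grow to the right and rows downward; lengths in m; the calibration is good to about 2 mm. A picture is of the moment at which its call begins. There is no depth.
- ctrl.sign_off(): hands the job in; it is judged then, once.
The state is a dict: "time": time; "qpos": joint angles; "dq": joint speeds; "joint_efforts": joint torques, N m; "eef_pos": TCP position; "tcp_rot": TCP orientation; "contact_force": force on the tool from outside, world axes, zero at the start; "wrist_torque": the same for the moment, N m; "opening": opening from 0.0 (shut) to 1.0 (fully open); "finger_force": force on a finger pad.
Only numpy, scipy, OpenCV 4.12 (cv2) and the standard library are available. Lean on these libraries where they do the work, as an engineer would, in place of code of your own. Each camera call takes 0.05 s, during which the arm holds its last target. There are 200 camera calls.

## Task

Stock the gravity feeder: lay the two black fork clamps from the comb rack in its sloping channel so that both lie flat on the channel floor with the steel-ringed face up and the forked end pointing down the slope, one run down against the end stop and the other close up behind it, holding the level-switch lever down. The clamps stand on edge in the rack, their ringed faces to opposite sides, so each has to be tipped onto its proper face; the level loading apron at the top of the slope gives room for that, and from there a push over the crest lets a clamp slide down by itself. Leave the meter head, the screwdriver and the hex key where they lie.

Things in the scene. Friction and masses are not known exactly. Their poses are not given: they have to be found in the camera images.
- clamp_1: Black steel fork clamp, flat bar 60 x 25 x 8.5 mm, 60-120 g. One end has an open slot 9 mm wide, 24 mm deep (the fork), the other is solid. A bright steel ring is on one face only. Origin: its centre. x: along the length to the fork end; y: across the width; z: out of the ringed face. Starts on a long edge in the rack, x and z level, top edge 30 mm above the worktop.
- clamp_2: Second fork clamp, same shape, size and axes as clamp_1, in another slot. Its fork points the same way along the slots but its ringed face looks to the other side: with both forks turned downhill, the two must be tipped to opposite sides (each away from its ringed face).
- clamp_1_fork (a point): Middle of clamp_1's fork end (clamp frame x = +30 mm, y = z = 0). Standing free on a long edge, 8.5 mm broad and 25 mm high, a clamp stays up until it leans about 19 degrees, then falls over flat.
- clamp_2_fork (a point): Middle of clamp_2's fork end.
- rack: Grey comb rack, fixed, base 134 x 66 x 5 mm (clamps stand on it). Origin: centre of its underside. Slots 10.5 mm wide along its y, every 17.5 mm along x; the clamps stand 70 mm apart at x = -35 and +35 mm. Teeth reach 17 mm above the worktop, in two rows 16 to 25 mm either side of its centre line in y; no teeth between the rows: fingers can reach down beside a clamp's middle.
- chute: The feeder, fixed, on a dark base plate. Origin: on the worktop right under the crest; x: level, downhill; y: across; z: up. Loading apron: level aluminium plate, upper face 100 mm above the worktop, from x = -135 mm to the crest at x = 0, 92 mm wide, friction 0.5 to 0.7, open at the back and sides.
- apron_middle (a point): Point on the apron's upper face, on its centre line, 85 mm before the crest: room to set a clamp down and tip it to either side.
- crest (a point): Middle of the crest, where level apron and 26 degree slope meet. Two guide rails, 10 mm high, on the apron's last 55 mm converge from inner faces at y = +-40 mm to a 28 mm mouth at the crest. A clamp tips over by itself once its middle is 10 mm past the crest, then slides to the bottom.
- channel: Sloping channel, 150 mm from crest to stop, 29 mm wide inside, lined with slick white plastic (friction about 0.15). Origin: middle of the floor at the end stop's face; x: down the slope; y: across; z: square off the floor. Walls 12 mm high, 5 mm over the last 57 mm; stop 16 mm. A clamp at the stop has its origin at x = -30 mm, the next one at x = -90 mm.
- level_lever (a joint): Roller lever of the level switch, rad. 0 = up (roller 6 mm above the floor), about 0.17 = flush with the floor, 0.2 = end. Sits in a slot of the channel floor, 8 mm to +y of the centre line, hinge 114 mm and roller 78 mm before the stop. Weak spring (0.1 N at the roller): the second clamp lying over it holds it down; a passing clamp presses it for a moment.
- lever_roller (a point): The roller at the free end of the level lever.
- meter_head: Black round power-meter head, 51 x 62 x 20 mm, a bystander on the worktop. Origin: centre of its underside.
- hex_driver: Screwdriver with orange handle, 172 mm long, 24 mm thick, a bystander on the worktop. Origin: under its middle.
- hex_key: Black hex key, 26 x 77 x 6 mm, a bystander on the worktop. Origin: under its middle.

How it is judged:
By the outcome, as a careful person would: the job done as asked, in the order asked, and still so for the second after the job is handed in, with the robot touching nothing.
It also fails if it takes over 72 s, if anything falls off the work surface, if the arm or the gripper's body presses on something with over 40 N, if the wrist force passes 120 N, or if a joint passes its speed limit or range.

## Working session

There is one attempt and no reset: what is moved stays moved. The work goes in short steps, Python scripts to look and compute and a tool call to move; the robot and the scene stay as the last step left them, time stands still between calls to the robot, and variables do not carry over. Pictures are saved under pics/ and viewed, at most 10 in all, crops included, and the job is handed in when it is done.

Besides the shell and the picture viewer there is one more tool, called after "Call:" as name(argument=value, ...) on one line, values as JSON. drive_tool: Moves the arm, as the interface text tells. Its arguments: {"type":"object","properties":{"moves":{"type":"array","items":{"type":"array"}},"grip_force":{"type":"number"}},"required":["moves"]}

```bash
mkdir -p pics; python3 - <<'E'
from plant import ctrl
import cv2,numpy as np
for n in("scene","top"):
    c=ctrl.read_camera(n); cv2.imwrite(f"pics/{n}0.png",c["image"][:,:,::-1])
    print(n,c["fx"],c["fy"],c["cx"],c["cy"],np.round(c["R"],4).tolist(),np.round(c["t"],4).tolist())
print(ctrl.get_state())
E
```

```text
scene 545.0419572974282 545.0419572974282 322.5652909228638 249.39938126239898 [[-0.5546, -0.8321, -0.0056], [-0.3254, 0.2231, -0.9189], [0.7659, -0.5078, -0.3944]] [0.2999, 0.2772, 0.4947]
top 463.4904450854034 463.4904450854034 313.18968281883315 242.08446631789295 [[-0.0181, -0.9998, 0.0095], [-0.9833, 0.0161, -0.1813], [0.1811, -0.0126, -0.9834]] [-0.0376, 0.5913, 0.9725]
{'time': 0.1, 'qpos': array([ 1.10504361e+00,  2.87125294e-01,  1.57802138e+00, -2.29552733e-05,
        1.27861127e+00, -1.49999671e-01]), 'dq': array([ 1.28218701e-03, -1.35905304e-03, -3.85939363e-03,  9.74682039e-04,
        1.21982148e-03,  1.39099883e-05]), 'joint_efforts': array([ 2.72708085e-04, -4.07295585e+01, -2.93699008e+01, -1.63680397e-04,
        3.42130603e-03,  1.66031975e-05]), 'eef_pos': array([0.20933307, 0.6411345 , 0.2470583 ]), 'tcp_rot': array([ 1.57218126e-01,  9.87563309e-01, -1.03506753e-03, -3.17608671e-04]), 'contact_force': array([0.41505465, 0.34309217, 0.42704634]), 'wrist_torque': array([-0.06291385,  0.02497078, -0.00492969]), 'finger_force': 0.0, 'opening': 0.9987275238136152}
```

View pics/scene0.png

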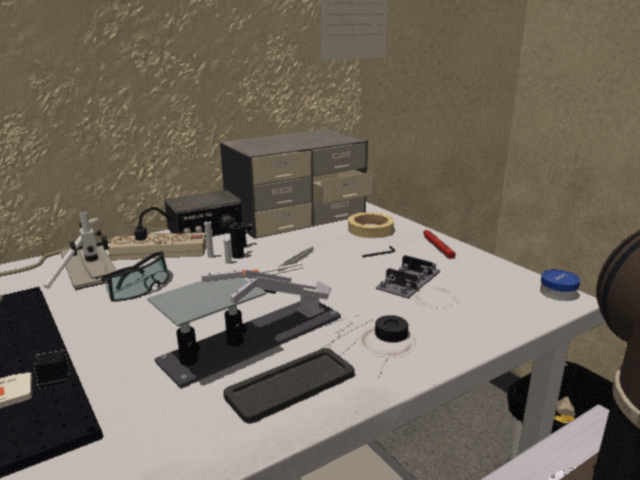

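View pics/top0.png

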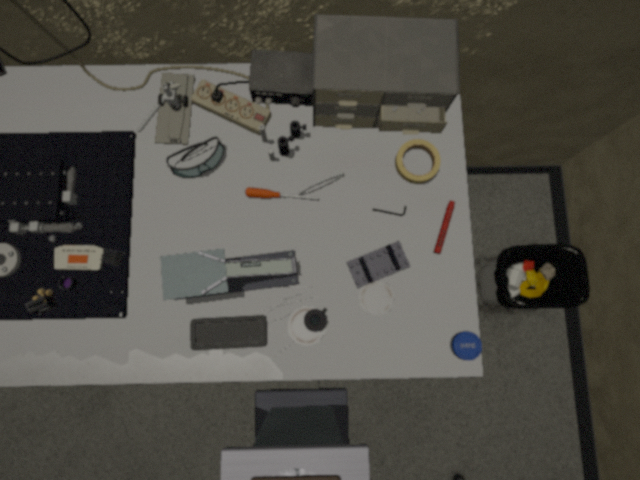

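The scene view shows the rack at about (408,275), the feeder at (250,320), the meter head at (391,328). In the top view the rack is at (378,264), the apron at (193,275), and the channel runs right to (298,265). I'll enlarge both.

```bash
cat > h.py <<'E'
import cv2,numpy as np
from plant import ctrl
def cam(n): 
    c=ctrl.read_camera(n); c["R"]=np.array(c["R"]);c["t"]=np.array(c["t"]); return c
def ray(c,u,v,z):
    o=-c["R"].T@c["t"]; d=c["R"].T@np.array([(u-c["cx"])/c["fx"],(v-c["cy"])/c["fy"],1]); return o+d*(z-o[2])/d[2]
def proj(c,X):
    p=c["R"]@np.asarray(X,float)+c["t"]; return np.array([c["fx"]*p[0]/p[2]+c["cx"],c["fy"]*p[1]/p[2]+c["cy"]])
def crop(c,x0,y0,w,h,W,H):
    im=c["image"][y0:y0+h,x0:x0+w,::-1]; im=cv2.resize(im,(W,H),interpolation=cv2.INTER_CUBIC)
    im=np.clip(im.astype(float)*1.5,0,255).astype(np.uint8).copy()
    s=W/w
    for k in range((x0+9)//10*10,x0+w,10): cv2.line(im,(int((k-x0)*s),0),(int((k-x0)*s),5+5*(k%50==0)),(0,255,255),1)
    for k in range((y0+9)//10*10,y0+h,10): cv2.line(im,(0,int((k-y0)*s)),(5+5*(k%50==0),int((k-y0)*s)),(0,255,255),1)
    return im
E
python3 - <<'E'
from h import *
t=cam("top");s=cam("scene")
a=np.hstack([crop(t,150,235,160,75,640,300),cv2.resize(crop(t,335,235,80,60,400,300),(160,120))[:0].reshape(0,160,3)]) if 0 else crop(t,150,235,160,75,640,300)
b=np.hstack([crop(t,340,235,75,55,400,293),crop(s,370,250,75,55,400,293)])
a=cv2.copyMakeBorder(a,0,0,0,160,cv2.BORDER_CONSTANT)
cv2.imwrite("pics/z1.png",np.vstack([a,b]))
cv2.imwrite("pics/z2.png",crop(s,150,255,200,130,800,520))
E
```

```text
(no output)
```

View pics/z1.png

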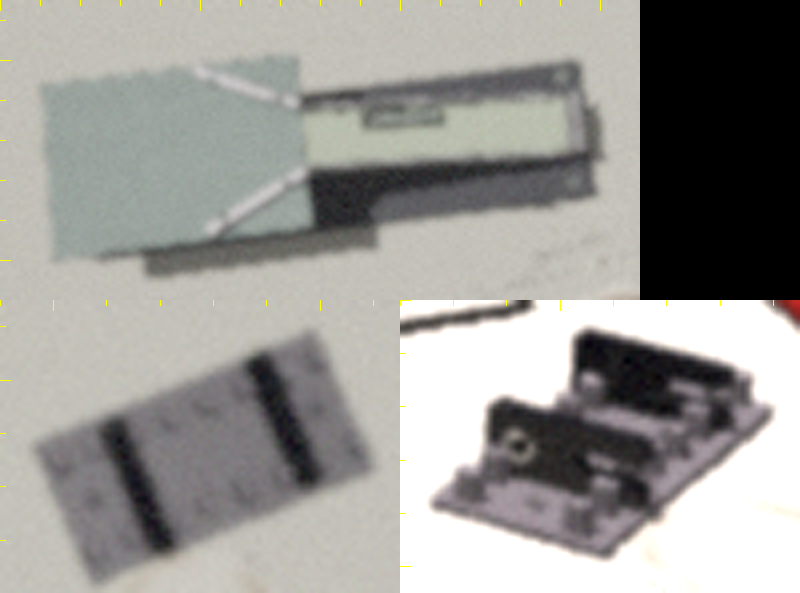

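View pics/z2.png

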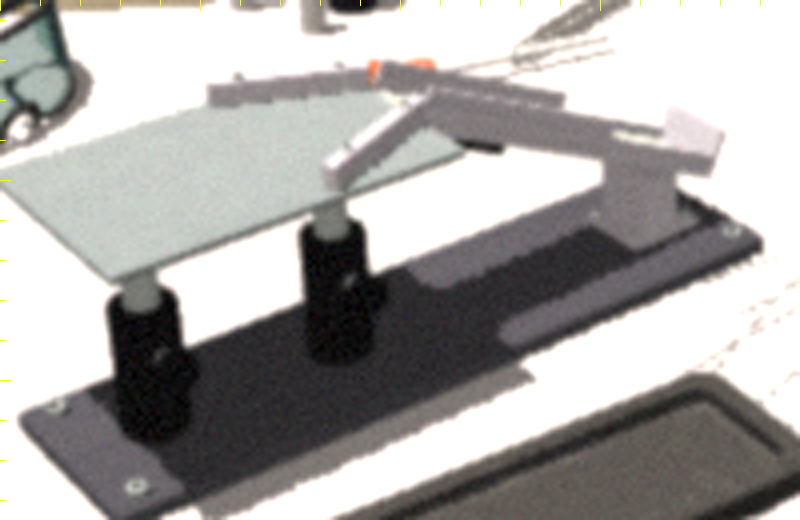

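The top crop shows the apron with its rails converging to the right, then the white channel with the lever slot. The clamps appear as dark bars from about (361,258) to (370,281) and from (389,246) to (398,269). The scene crop shows the near (+y) clamp's ring facing the camera at its left, far end, with the fork slot at the right end. So the forks point towards the robot (about -x). Next I'll get metric positions.

```bash
python3 - <<'E'
from h import *
t=cam("top");im=t["image"].astype(int)
m=((im.max(2)<45)).astype(np.uint8);m[:,:335]=0;m[:,415:]=0;m[:238]=0;m[288:]=0
big=cv2.resize(t["image"][238:288,340:412],None,fx=8,fy=8,interpolation=cv2.INTER_CUBIC)
g=(big.max(2)<55).astype(np.uint8)
for c in cv2.findContours(g,0,2)[0]:
    if cv2.contourArea(c)<1500: continue
    (x,y),wh,a=cv2.minAreaRect(c); b=cv2.boxPoints(((x,y),wh,a)); 
    f=lambda p:ray(t,340+(p[0]+.5)/8-.5,238+(p[1]+.5)/8-.5,.03)
    B=np.array([f(p) for p in b]); e=[B[1]-B[0],B[2]-B[1]]; L=max(e,key=np.linalg.norm)
    print("clamp",f((x,y)).round(4),[np.linalg.norm(q).round(4) for q in e],np.degrees(np.arctan2(L[1],L[0])).round(1))
# rack outline
hsv=cv2.cvtColor(t["image"],cv2.COLOR_RGB2HSV); r=(hsv[...,2]<125).astype(np.uint8); r[:,:335]=0;r[:,415:]=0;r[:238]=0;r[295:]=0
c=max(cv2.findContours(r,0,2)[0],key=cv2.contourArea);R=cv2.minAreaRect(c);B=np.array([ray(t,*p,.005) for p in cv2.boxPoints(R)])
print("rack",B.mean(0).round(4),[np.linalg.norm(B[i+1]-B[i]).round(4) for i in(0,1)],[np.degrees(np.arctan2(*(B[i+1]-B[i])[1::-1])).round(1) for i in(0,1)])
# chute apron corners eyeballed + white channel
P=[(225,249.25),(228.25,291.25),(160.5,256.3),(163.8,300.5)]
Q=[ray(t,u,v,.1) for u,v in P]
print("apron",np.round(Q,4).tolist())
cr=(Q[0]+Q[1])/2;bk=(Q[2]+Q[3])/2;d=cr-bk
print("crest",cr.round(4),"len",np.linalg.norm(d),"wid",np.linalg.norm(Q[0]-Q[1]),np.linalg.norm(Q[2]-Q[3]),"dir",np.degrees(np.arctan2(d[1],d[0])))
# refined: teal mask
for p in [(190,275),(270,265),(375,265)]: print(t["image"][p[1],p[0]],end=' ')
ap=t["image"].astype(int);k=((ap[...,1]-ap[...,0]>6)).astype(np.uint8);k[:,:150]=0;k[:,240:]=0;k[:240]=0;k[310:]=0
c=max(cv2.findContours(k,0,2)[0],key=cv2.contourArea);B=np.array([ray(t,*p,.1) for p in cv2.boxPoints(cv2.minAreaRect(c))])
print("ap mask",B.round(4).tolist())
s=cam("scene");np.set_printoptions(suppress=True)
u=np.array([np.cos(np.arctan2(d[1],d[0])),np.sin(np.arctan2(d[1],d[0])),0])
print("scene proj crest",proj(s,cr),"stop",proj(s,cr+u*.1348-[0,0,.0658]),"corners",[proj(s,q).round(1) for q in Q])
E
```

```text
clamp [ 0.5302 -0.1641  0.03  ] [np.float64(0.0127), np.float64(0.0588)] -159.1
clamp [ 0.5571 -0.2276  0.03  ] [np.float64(0.0151), np.float64(0.0589)] -157.1
rack [ 0.5459 -0.197   0.005 ] [np.float64(0.1421), np.float64(0.0746)] [np.float64(-68.3), np.float64(-160.4)]
apron [[0.5698, 0.1387, 0.1], [0.4815, 0.1305, 0.1], [0.5571, 0.2734, 0.1], [0.4648, 0.2628, 0.1]]
crest [0.5257 0.1346 0.1   ] len 0.13430570017303248 wid 0.08870775816700044 0.09288834969679445 dir -83.69836430285356
[103 112 107] [124 127 115] [83 80 84] ap mask [[0.5519, 0.2733, 0.1], [0.5643, 0.192, 0.1], [0.4794, 0.1759, 0.1], [0.4675, 0.2559, 0.1]]
scene proj crest [250.6733669  279.96797548] stop [322.26720169 292.06270153] corners [array([234.9, 269.9]), array([267.7, 290.9]), array([148.7, 297.1]), array([180.2, 323.9])]
```

Call:
drive_tool(moves=[[[0,0,0.18],[0,0,0],0.05],[[0,0,0.18],[0,0,0],0.05],[[0,0,0.18],[0,0,0],0.05],[[0,0,0.18],[0,0,0],0.05],[[0,0,0.18],[0,0,0],0.05]], grip_force=30)

```text
time: 0.92
eef_pos: [0.2096, 0.6416, 0.2482]
tcp_rot: [0.574, 0.819, -0.0, 0.0]
contact_force: [-0.8, 0.5, 0.1]
opening: 0.587
finger_force: 0.0
```

Call:
drive_tool(moves=[[[0,0,0.18],[0,0,0],0.05],[[0,0,0.18],[0,0,0],0.05],[[0,0,0.18],[0,0,0],0.05],[[0,0,0.18],[0,0,0],0.05],[[0,0,0.18],[0,0,0],0.05]])

```text
time: 1.55
eef_pos: [0.2096, 0.6416, 0.2482]
tcp_rot: [0.873, 0.488, -0.0, 0.0]
contact_force: [-0.3, 0.4, 0.3]
opening: 0.581
finger_force: 0.0
```

Call:
drive_tool(moves=[[[0,0,0.18],[0,0,0],0.05],[[0,0,0.18],[0,0,0],0.05],[[0,0,0.18],[0,0,0],0.05],[[0,0,0.1],[0,0,0],0.05]])

```text
time: 2.05
eef_pos: [0.2096, 0.6416, 0.2482]
tcp_rot: [0.982, 0.19, -0.0, 0.0]
contact_force: [0.7, -0.6, -0.3]
opening: 0.589
finger_force: 0.0
```

Call:
drive_tool(moves=[[[0,0,0],[0.0136,0.0524,0],0.05],[[0,0,0],[0.0136,0.0524,0],0.05],[[0,0,0],[0.0136,0.0524,0],0.05],[[0,0,0],[0.0136,0.0524,0],0.05],[[0,0,0],[0.0136,0.0524,0],0.05]])

```text
time: 2.68
eef_pos: [0.372, 0.423, 0.2485]
tcp_rot: [0.981, 0.192, 0.0, -0.0]
contact_force: [0.9, -0.0, 0.6]
opening: 0.585
finger_force: 0.0
```

Call:
drive_tool(moves=[[[0,0,0],[0.0136,0.0524,0],0.05],[[0,0,0],[0.0136,0.0524,0],0.05],[[0,0,0],[0.0136,0.0524,0],0.05],[[0,0,0],[0.0136,0.0524,0],0.05]])

```text
time: 3.18
eef_pos: [0.5013, 0.2492, 0.2485]
tcp_rot: [0.981, 0.192, 0.0, -0.0]
contact_force: [-0.4, 1.0, 0.7]
opening: 0.589
finger_force: 0.0
```

Call:
drive_tool(moves=[[[0,0,0],[-0.0159,0.0494,0],0.05],[[0,0,0],[-0.0159,0.0494,0],0.05],[[0,0,0],[-0.0159,0.0494,0],0.05],[[0,0,0],[-0.0159,0.0494,0],0.05]])

```text
time: 3.68
eef_pos: [0.5158, 0.0421, 0.2485]
tcp_rot: [0.981, 0.192, 0.0, 0.0]
contact_force: [0.4, 0.2, 0.4]
opening: 0.587
finger_force: 0.0
```

Call:
drive_tool(moves=[[[0,0,0],[-0.0159,0.0494,0],0.05],[[0,0,0],[-0.0159,0.0494,0],0.05],[[0,0,0],[-0.0159,0.0494,0],0.05],[[0,0,0],[-0.0159,0.0494,0],0.05],[[0,0,0],[0,0,0.03],0.05]])

```text
time: 4.3
eef_pos: [0.5331, -0.1677, 0.2211]
tcp_rot: [0.982, 0.189, 0.003, 0.003]
contact_force: [0.2, 0.1, -0.9]
opening: 0.587
finger_force: 0.0
```

Call:
drive_tool(moves=[[[0,0,0],[0,0,0.04],0.05],[[0,0,0],[0,0,0.04],0.05],[[0,0,0],[0,0,0],0.05]])

```text
time: 4.68
eef_pos: [0.5288, -0.1621, 0.1347]
tcp_rot: [0.981, 0.192, -0.003, -0.003]
contact_force: [-0.4, -0.2, 0.6]
opening: 0.584
finger_force: 0.0
```

Call:
drive_tool(moves=[[[0,0,0],[0,0.0015,0.04],0.04],[[0,0,0],[0,0,0.035],0.04],[[0,0,0],[0,0,0.02],0.04],[[0,0,0],[0,0,0.01],0.04],[[0,0,0],[0,0,0],0.04]])

```text
time: 5.3
eef_pos: [0.5324, -0.1649, 0.0339]
tcp_rot: [0.981, 0.192, 0.0, 0.0]
contact_force: [-0.7, -0.6, 0.2]
opening: 0.466
finger_force: 0.0
```

Call:
drive_tool(moves=[[[0,0,0],[0,0,0.004],0.04],[[0,0,0],[0,0,0],0.04]])

```text
time: 5.55
eef_pos: [0.5323, -0.1649, 0.03]
tcp_rot: [0.981, 0.192, 0.0, 0.0]
contact_force: [-0.8, -0.6, -0.2]
opening: 0.466
finger_force: 0.0
```

Call:
drive_tool(moves=[[[0,0,0],[-0.001,0,0.005],0.02],[[0,0,0],[0,0,0],0.0],[[0,0,0],[0,0,0],0.0],[[0,0,0],[0,0,0],0.0],[[0,0,0],[0,0,0],0.0]])

```text
time: 6.18
eef_pos: [0.5309, -0.165, 0.0243]
tcp_rot: [0.981, 0.192, -0.0, -0.0]
contact_force: [1.0, -0.1, -0.8]
opening: 0.091
finger_force: 31.7
```

Call:
drive_tool(moves=[[[0,0,0],[0,0,-0.03],0.0],[[0,0,0],[0,0,-0.05],0.0],[[0,0,0],[0,0,-0.06],0.0],[[0,0,0],[0,0,-0.06],0.0],[[0,0,0],[0,0,0],0.0]])

```text
time: 6.8
eef_pos: [0.5341, -0.1666, 0.2316]
tcp_rot: [0.981, 0.192, 0.005, 0.004]
contact_force: [-0.2, 0.5, -1.1]
opening: 0.096
finger_force: 31.7
```

```bash
python3 - <<'E'
from h import *
t=cam("top");s=cam("scene");st=ctrl.get_state();p=st["eef_pos"];print(p)
u,v=proj(s,p).astype(int);a=crop(s,u-40,v-30,80,60,800,600)
cv2.imwrite("pics/z3.png",a)
r1=ray(t,225.3,269.25,.1);r2=ray(t,293.2,266.7,.04);d=r2-r1;print(r1,r2,np.degrees(np.arctan2(d[1],d[0])))
E
```

```text
[ 0.53096214 -0.16501974  0.22474942]
[0.52744412 0.13735125 0.1       ] [ 0.53824978 -0.00254664  0.04      ] -85.58326770998407
```

View pics/z3.png

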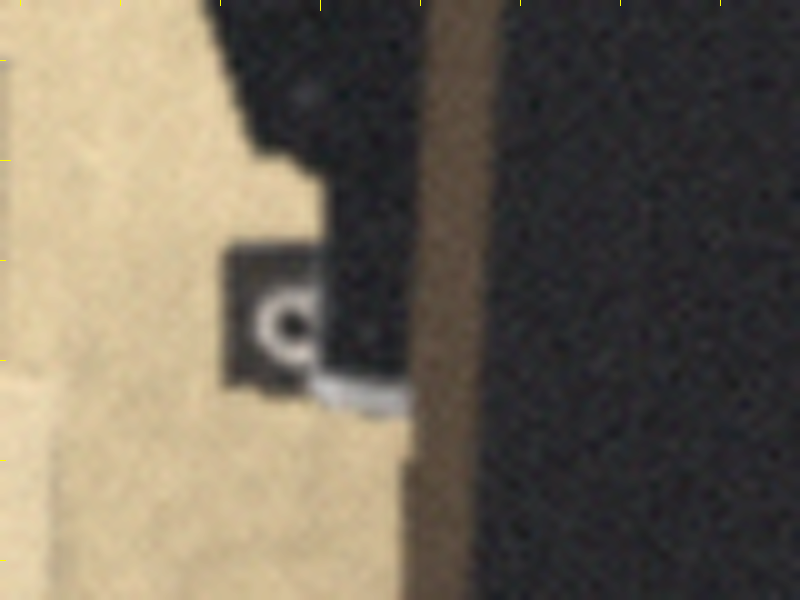

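Picture: the ringed solid end is at the left (away from the robot) with the ring at (295,325), so the fork points towards the robot as assumed. I'll turn and carry the clamp over the apron.

Call:
drive_tool(moves=[[[0,0,-0.18],[0,0,0],0],[[0,0,-0.18],[0,0,0],0],[[0,0,-0.18],[0,0,0],0],[[0,0,-0.18],[0,0,0],0],[[0,0,-0.18],[0,0,0],0]])

```text
time: 7.52
eef_pos: [0.5295, -0.1643, 0.2208]
tcp_rot: [0.799, 0.602, -0.001, -0.003]
contact_force: [-0.2, -0.2, -0.4]
opening: 0.092
finger_force: 31.7
```

Call:
drive_tool(moves=[[[0,0,-0.18],[0,0,0],0],[[0,0,-0.18],[0,0,0],0],[[0,0,-0.025],[0,0,0],0],[[0,0,0],[0.055,0.0027,0],0],[[0,0,0],[0.055,0.0027,0],0]])

```text
time: 8.15
eef_pos: [0.5245, -0.0541, 0.2226]
tcp_rot: [0.673, 0.74, -0.001, -0.001]
contact_force: [-0.3, 1.3, -1.9]
opening: 0.097
finger_force: 31.7
```

Call:
drive_tool(moves=[[[0,0,0],[0.055,0.0027,0],0],[[0,0,0],[0.055,0.0027,0],0],[[0,0,0],[0.055,0.0027,0],0],[[0,0,0],[0.055,0.0027,0],0],[[0,0,0],[0.055,0.0027,0],0]])

```text
time: 8.78
eef_pos: [0.5103, 0.2215, 0.2228]
tcp_rot: [0.672, 0.741, -0.001, -0.001]
contact_force: [0.6, 0.7, -0.9]
opening: 0.093
finger_force: 31.7
```

Call:
drive_tool(moves=[[[0,0,0],[0,0,0.04],0],[[0,0,0],[0,0,0.03],0],[[0,0,0],[0,0,0.02],0],[[0,0,0],[0,0,0],0]])

```text
time: 9.28
eef_pos: [0.509, 0.2194, 0.1308]
tcp_rot: [0.672, 0.741, -0.003, -0.002]
contact_force: [-0.1, 0.2, -0.8]
opening: 0.091
finger_force: 31.7
```

Call:
drive_tool(moves=[[[0,0,0],[0,0,0.007],0],[[0,0,0],[0,0,0.003],0],[[0,0,0],[0,0,0],0]])

```text
time: 9.65
eef_pos: [0.5115, 0.2199, 0.1247]
tcp_rot: [0.671, 0.741, 0.0, 0.0]
contact_force: [0.4, 0.2, -0.3]
opening: 0.09
finger_force: 31.7
```

Call:
drive_tool(moves=[[[0,0,0],[0,0,0.003],0],[[0,0,0],[0,0,0.002],0],[[0,0,0],[0,0,0],0]])

```text
time: 10.02
eef_pos: [0.5112, 0.2199, 0.1191]
tcp_rot: [0.671, 0.742, -0.0, -0.0]
contact_force: [-0.4, -0.1, -1.5]
opening: 0.092
finger_force: 31.7
```

Call:
drive_tool(moves=[[[0,0,0],[0,0,0],0.02],[[0,0,0],[0,0,0],0.05],[[0,0,0],[0,0,0],0.05],[[0,0,0],[0,0,-0.008],0.05],[[0,0,0],[0,0,0],0.05]])

```text
time: 10.65
eef_pos: [0.5121, 0.2201, 0.1285]
tcp_rot: [0.671, 0.742, 0.001, 0.001]
contact_force: [-0.6, 0.2, 0.0]
opening: 0.582
finger_force: 0.0
```

Call:
drive_tool(moves=[[[0,0,0],[0,0.007,0],0.05],[[0,0,0],[0,0.007,0],0.05],[[0,0,0],[0,0.007,0],0.05],[[0,0,0],[0,0.006,0],0.05],[[0,0,0],[0,0.006,0],0.05]])

```text
time: 11.28
eef_pos: [0.5446, 0.2232, 0.1272]
tcp_rot: [0.671, 0.742, -0.0, -0.0]
contact_force: [-0.1, 1.2, -0.3]
opening: 0.587
finger_force: 0.0
```

Call:
drive_tool(moves=[[[0,0,0],[0,0,0],0.05],[[0,0,0],[0,0,-0.03],0.05],[[0,0,0],[0,0,-0.05],0.05],[[0,0,0],[0.04,0,-0.04],0.05],[[0,0,0],[0.06,0,0],0.05]])

```text
time: 11.9
eef_pos: [0.5367, 0.3235, 0.2532]
tcp_rot: [0.672, 0.741, 0.004, 0.002]
contact_force: [0.3, 0.6, 0.5]
opening: 0.584
finger_force: 0.0
```

```bash
python3 - <<'E'
from h import *
t=cam("top");s=cam("scene");print(ctrl.get_state()["eef_pos"])
a=crop(t,150,235,100,75,400,300);b=crop(s,140,240,133,100,400,300)
cv2.imwrite("pics/z4.png",np.hstack([a,b]))
E
```

```text
[0.53323343 0.32721889 0.24884421]
```

View pics/z4.png

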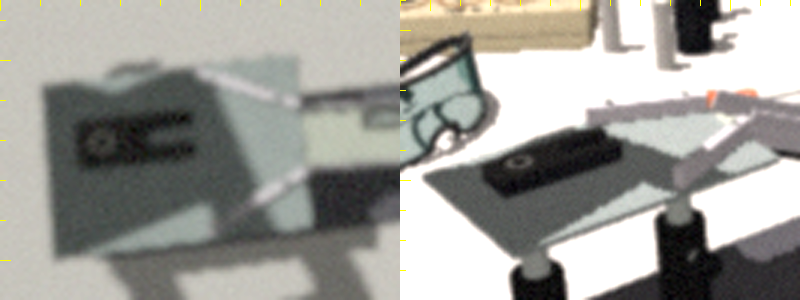

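Picture: the clamp lies flat, ring up at (100,140), fork pointing right (downhill), centre about top (184,270), i.e. (0.528, 0.221). I'll grip it across its width, centre it and drag it towards the rails.

Call:
drive_tool(moves=[[[0,0,0],[-0.05,-0.01,0],0.055],[[0,0,0],[-0.05,-0.007,0],0.055],[[0,0,0],[0,0,0.05],0.055],[[0,0,0],[0,0,0.05],0.055],[[0,0,0],[0,0,0.018],0.055]])

```text
time: 12.62
eef_pos: [0.5247, 0.2204, 0.1255]
tcp_rot: [0.671, 0.741, -0.003, -0.002]
contact_force: [0.1, 0.2, 0.3]
opening: 0.643
finger_force: 0.0
```

Call:
drive_tool(moves=[[[0,0,0],[0,0,0],0.055],[[0,0,0],[0,0,0],0.055]])

```text
time: 12.88
eef_pos: [0.5288, 0.222, 0.1316]
tcp_rot: [0.671, 0.742, 0.002, 0.001]
contact_force: [0.5, 0.1, 1.1]
opening: 0.645
finger_force: 0.0
```

Call:
drive_tool(moves=[[[0,0,0],[0,0,0.005],0.055],[[0,0,0],[0,0,0.004],0.055],[[0,0,0],[0,0,0],0.055],[[0,0,0],[0,0,0],0.055]])

```text
time: 13.38
eef_pos: [0.5273, 0.2216, 0.1204]
tcp_rot: [0.671, 0.742, 0.0, 0.0]
contact_force: [0.1, 0.0, -0.6]
opening: 0.646
finger_force: 0.0
```

Call:
drive_tool(moves=[[[0,0,0],[0,0,0],0.0],[[0,0,0],[0,0,0],0.0],[[0,0,0],[0,0,0],0.0],[[0,0,0],[0,0,-0.002],0.0],[[0,0,0],[0,-0.009,0],0.0]])

```text
time: 14.0
eef_pos: [0.5183, 0.2206, 0.1223]
tcp_rot: [0.671, 0.741, 0.0, 0.0]
contact_force: [0.8, -0.9, -1.1]
opening: 0.277
finger_force: 30.1
```

Call:
drive_tool(moves=[[[0,0,0],[-0.01,0,0],0.0],[[0,0,0],[-0.01,0,0],0.0],[[0,0,0],[-0.01,0,0],0.0],[[0,0,0],[0,0,0.002],0.0],[[0,0,0],[0,0,0],0.0]])

```text
time: 14.62
eef_pos: [0.5217, 0.1905, 0.1206]
tcp_rot: [0.671, 0.741, 0.0, 0.0]
contact_force: [-0.3, -0.3, 0.3]
opening: 0.277
finger_force: 30.3
```

Call:
drive_tool(moves=[[[0,0,0],[0,0,0],0.036],[[0,0,0],[0,0,0],0.036],[[0,0,0],[0,0,-0.02],0.036],[[0,0,0],[0,0,-0.02],0.0],[[0,0,0],[0.046,0,0],0.0]])

```text
time: 15.25
eef_pos: [0.5186, 0.2359, 0.1627]
tcp_rot: [0.672, 0.74, 0.002, 0.001]
contact_force: [-0.0, -0.2, -0.6]
opening: 0.007
finger_force: 0.0
```

Call:
drive_tool(moves=[[[0,0,0],[0,0,0],0.0],[[0,0,0],[0,0,0.02],0.0],[[0,0,0],[0,0,0.016],0.0],[[0,0,0],[0,0,0.003],0.0],[[0,0,0],[0,0,0],0.0]])

```text
time: 15.88
eef_pos: [0.5165, 0.236, 0.1205]
tcp_rot: [0.671, 0.741, -0.001, -0.0]
contact_force: [0.3, 0.4, 1.1]
opening: 0.001
finger_force: 0.0
```

Call:
drive_tool(moves=[[[0,0,0],[-0.01,0,0],0.0],[[0,0,0],[-0.01,0,0],0.0],[[0,0,0],[-0.01,0,0],0.0],[[0,0,0],[-0.01,0,0],0.0],[[0,0,0],[-0.01,0,0],0.0]])

```text
time: 16.5
eef_pos: [0.5219, 0.1861, 0.1216]
tcp_rot: [0.671, 0.741, 0.0, 0.0]
contact_force: [-0.6, -0.2, 2.3]
opening: 0.002
finger_force: 0.4
```

Call:
drive_tool(moves=[[[0,0,0],[-0.009,0,0],0.0],[[0,0,0],[-0.009,0,0],0.0],[[0,0,0],[-0.009,0,0],0.0],[[0,0,0],[0,0,0],0.0]])

```text
time: 17.0
eef_pos: [0.5244, 0.1592, 0.1212]
tcp_rot: [0.671, 0.741, -0.0, -0.0]
contact_force: [-0.4, 1.2, -0.6]
opening: -0.002
finger_force: 0.0
```

```bash
python3 - <<'E'
from h import *
t=cam("top");s=cam("scene");print(ctrl.get_state()["eef_pos"])
a=crop(t,200,235,110,82,400,300);b=crop(s,220,250,133,100,400,300)
cv2.imwrite("pics/z5.png",np.hstack([a,b]))
E
```

```text
[0.52431757 0.15975883 0.12118364]
```

View pics/z5.png

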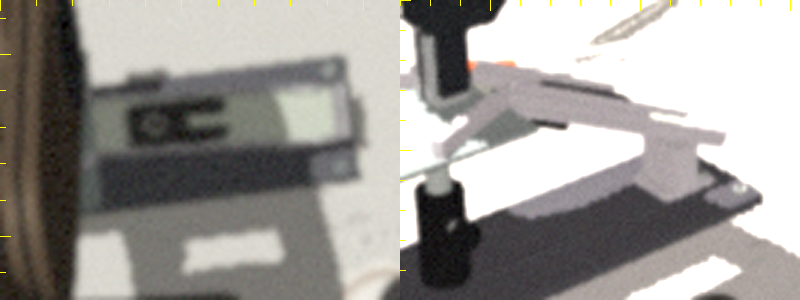

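Picture: the first clamp is in the channel, ring up and fork downhill, seen on its way at top-view (150,122 in the crop). I'll move to the second clamp and check the first on the way.

Call:
drive_tool(moves=[[[0,0,0],[0.01,0,-0.05],0.0],[[0,0,0],[0,0,-0.05],0.05],[[0,0,0],[-0.0573,-0.0005,0],0.05],[[0,0,0],[-0.0573,-0.0005,0],0.05],[[0,0,0],[-0.0573,-0.0005,0],0.05]])

```text
time: 17.73
eef_pos: [0.5391, -0.0024, 0.2216]
tcp_rot: [0.67, 0.742, 0.0, 0.0]
contact_force: [1.0, 0.1, -1.1]
opening: 0.582
finger_force: 0.0
```

Call:
drive_tool(moves=[[[0,0,0],[-0.0573,-0.0005,0],0.05],[[0,0,0],[-0.0573,-0.0005,0],0.05],[[0,0,0],[-0.0573,-0.0005,0],0.05],[[0,0,0],[-0.0573,-0.0005,0],0.05],[[0,0,0.18],[0,0,0],0.05]])

```text
time: 18.35
eef_pos: [0.5599, -0.2333, 0.2211]
tcp_rot: [0.738, 0.675, -0.0, 0.0]
contact_force: [-1.1, 2.4, 0.8]
opening: 0.584
finger_force: 0.0
```

Call:
drive_tool(moves=[[[0,0,0.18],[0,0,0],0.05],[[0,0,0.18],[0,0,0],0.05],[[0,0,0.18],[0,0,0],0.05],[[0,0,0.18],[0,0,0],0.05],[[0,0,0.18],[0,0,0],0.05]])

```text
time: 18.98
eef_pos: [0.56, -0.2292, 0.2211]
tcp_rot: [0.957, 0.289, -0.0, -0.0]
contact_force: [-0.6, -0.3, -0.2]
opening: 0.582
finger_force: 0.0
```

Call:
drive_tool(moves=[[[0,0,0.18],[0,0,0],0.05],[[0,0,0.025],[0,0,0.03],0.05],[[0,0,0],[0,0,0.03],0.05],[[0,0,0],[0,0,0.03],0.05],[[0,0,0],[0,0,0],0.05]])

```text
time: 19.6
eef_pos: [0.5582, -0.2281, 0.1281]
tcp_rot: [0.981, 0.192, -0.003, -0.002]
contact_force: [0.8, 0.3, -0.2]
opening: 0.589
finger_force: 0.0
```

```bash
python3 - <<'E'
from h import *
t=cam("top");s=cam("scene");print(ctrl.get_state()["eef_pos"])
a=crop(t,220,235,80,60,400,300);b=crop(s,220,250,133,100,400,300)
cv2.imwrite("pics/z6.png",np.hstack([a,b]))
for x in(-.03,-.09):
  c=np.array([.5265,.136,.1])+(.150+x)*np.array([.0958*.8988,-.9954*.8988,-.4384]);print(proj(t,c))
E
```

```text
[ 0.56035492 -0.22957382  0.13192648]
[278.959097   267.14177873]
[253.18198356 268.37998537]
```

View pics/z6.png

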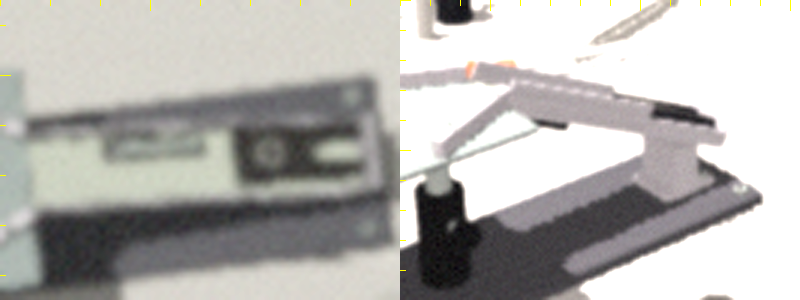

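Picture: clamp 1 rests at the end stop, ring up at (271,152) in the crop, fork against the stop. Now clamp 2.

Call:
drive_tool(moves=[[[0,0,0],[-0.002,-0.0005,0.04],0.04],[[0,0,0],[0,0,0.03],0.04],[[0,0,0],[0,0,0.02],0.04],[[0,0,0],[0,0,0.01],0.04],[[0,0,0],[0,0,0],0.04]])

```text
time: 20.32
eef_pos: [0.5582, -0.23, 0.0316]
tcp_rot: [0.981, 0.192, 0.0, 0.0]
contact_force: [0.4, -0.3, 0.2]
opening: 0.467
finger_force: 0.0
```

Call:
drive_tool(moves=[[[0,0,0],[0,0,0],0.04],[[0,0,0],[0,0,0],0.04]])

```text
time: 20.58
eef_pos: [0.5586, -0.2303, 0.0325]
tcp_rot: [0.981, 0.192, 0.001, 0.001]
contact_force: [-0.1, 0.5, -0.5]
opening: 0.47
finger_force: 0.0
```

Call:
drive_tool(moves=[[[0,0,0],[0,0,0.0075],0.02],[[0,0,0],[0,0,0],0.0],[[0,0,0],[0,0,0],0.0],[[0,0,0],[0,0,0],0.0],[[0,0,0],[0,0,0],0.0]])

```text
time: 21.2
eef_pos: [0.5579, -0.2298, 0.0238]
tcp_rot: [0.981, 0.192, -0.0, -0.0]
contact_force: [1.1, -0.4, -0.6]
opening: 0.092
finger_force: 31.5
```

Call:
drive_tool(moves=[[[0,0,0],[0,0,-0.03],0.0],[[0,0,0],[0,0,-0.05],0.0],[[0,0,0],[0,0,-0.06],0.0],[[0,0,0],[0,0,-0.06],0.0],[[0,0,-0.18],[0,0,0],0]])

```text
time: 21.82
eef_pos: [0.5609, -0.2316, 0.2319]
tcp_rot: [0.96, 0.282, 0.005, 0.005]
contact_force: [0.1, 0.2, -0.8]
opening: 0.094
finger_force: 31.6
```

Call:
drive_tool(moves=[[[0,0,-0.18],[0,0,0],0],[[0,0,-0.18],[0,0,0],0],[[0,0,-0.18],[0,0,0],0],[[0,0,-0.18],[0,0,0],0],[[0,0,-0.18],[0,0,0],0]])

```text
time: 22.45
eef_pos: [0.5578, -0.2297, 0.2237]
tcp_rot: [0.741, 0.671, -0.0, -0.0]
contact_force: [-0.5, -0.7, -0.8]
opening: 0.091
finger_force: 31.6
```

Call:
drive_tool(moves=[[[0,0,-0.18],[0,0,0],0],[[0,0,-0.025],[0,0,0],0],[[0,0,0],[0.0564,0.0011,0],0],[[0,0,0],[0.0564,0.0011,0],0],[[0,0,0],[0.0564,0.0011,0],0]])

```text
time: 23.08
eef_pos: [0.5439, -0.0597, 0.2239]
tcp_rot: [0.672, 0.74, 0.0, 0.0]
contact_force: [0.3, 0.8, -0.5]
opening: 0.087
finger_force: 31.5
```

Call:
drive_tool(moves=[[[0,0,0],[0.0564,0.0011,0],0],[[0,0,0],[0.0564,0.0011,0],0],[[0,0,0],[0.0564,0.0011,0],0],[[0,0,0],[0.0564,0.0011,0],0],[[0,0,0],[0.0564,0.0011,0],0]])

```text
time: 23.7
eef_pos: [0.5212, 0.2218, 0.2241]
tcp_rot: [0.672, 0.741, 0.0, 0.0]
contact_force: [1.0, -0.0, 0.1]
opening: 0.092
finger_force: 31.5
```

Call:
drive_tool(moves=[[[0,0,0],[0,0,0.04],0],[[0,0,0],[0,0,0.03],0],[[0,0,0],[0,0,0.02],0],[[0,0,0],[0,0,0],0],[[0,0,0],[0,0,0],0]])

```text
time: 24.32
eef_pos: [0.5227, 0.2199, 0.1352]
tcp_rot: [0.671, 0.741, 0.001, 0.001]
contact_force: [1.5, 0.2, -0.9]
opening: 0.092
finger_force: 31.5
```

Call:
drive_tool(moves=[[[0,0,0],[0,0,0.007],0],[[0,0,0],[0,0,0.003],0],[[0,0,0],[0,0,0],0]])

```text
time: 24.7
eef_pos: [0.5215, 0.2199, 0.1237]
tcp_rot: [0.671, 0.742, -0.0, -0.0]
contact_force: [0.5, -0.1, -0.6]
opening: 0.091
finger_force: 31.5
```

Call:
drive_tool(moves=[[[0,0,0],[0,0,0.003],0],[[0,0,0],[0,0,0.002],0],[[0,0,0],[0,0,0],0]])

```text
time: 25.08
eef_pos: [0.5214, 0.2199, 0.1185]
tcp_rot: [0.671, 0.742, -0.0, -0.0]
contact_force: [0.0, -0.3, -0.5]
opening: 0.091
finger_force: 31.6
```

Call:
drive_tool(moves=[[[0,0,0],[0,0,0],0.02],[[0,0,0],[0,0,0],0.05],[[0,0,0],[0,0,0],0.05],[[0,0,0],[0,0,-0.008],0.05],[[0,0,0],[0,0,0],0.05]])

```text
time: 25.7
eef_pos: [0.5224, 0.2201, 0.128]
tcp_rot: [0.671, 0.742, 0.001, 0.001]
contact_force: [-0.9, -0.0, 0.2]
opening: 0.583
finger_force: 0.0
```

Call:
drive_tool(moves=[[[0,0,0],[0,-0.007,0],0.05],[[0,0,0],[0,-0.007,0],0.05],[[0,0,0],[0,-0.007,0],0.05],[[0,0,0],[0,-0.006,0],0.05],[[0,0,0],[0,-0.006,0],0.05]])

```text
time: 26.32
eef_pos: [0.4883, 0.2166, 0.1268]
tcp_rot: [0.671, 0.742, -0.0, -0.0]
contact_force: [0.2, -0.2, 0.4]
opening: 0.584
finger_force: 0.0
```

Call:
drive_tool(moves=[[[0,0,0],[0,0,0],0.05],[[0,0,0],[0,0,-0.03],0.05],[[0,0,0],[0,0,-0.05],0.05],[[0,0,0],[0.04,0,-0.04],0.05],[[0,0,0],[0.06,0,0],0.05]])

```text
time: 26.95
eef_pos: [0.4816, 0.3172, 0.2525]
tcp_rot: [0.672, 0.74, 0.005, 0.002]
contact_force: [0.8, 0.6, 0.7]
opening: 0.58
finger_force: 0.0
```

```bash
python3 - <<'E'
from h import *
t=cam("top");s=cam("scene");print(ctrl.get_state()["eef_pos"])
a=crop(t,150,235,100,75,400,300);b=crop(s,140,240,133,100,400,300)
cv2.imwrite("pics/z7.png",np.hstack([a,b]))
E
```

```text
[0.47844087 0.32045404 0.2484499 ]
```

View pics/z7.png

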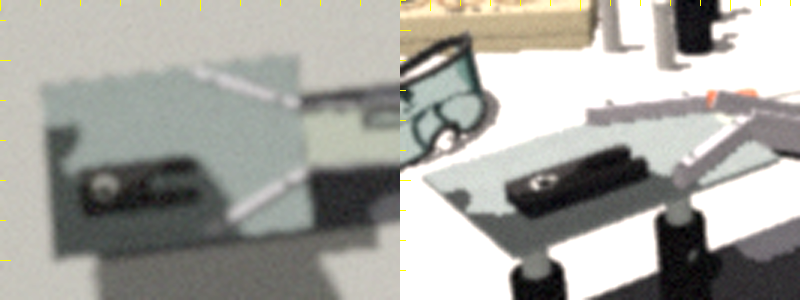

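Picture: clamp 2 is flat too, ring up at (103,186) in the crop, fork downhill, centre about (0.504, 0.219). Same procedure again.

Call:
drive_tool(moves=[[[0,0,0],[-0.05,0.008,0],0.055],[[0,0,0],[-0.049,0.008,0],0.055],[[0,0,0],[0,0,0.05],0.055],[[0,0,0],[0,0,0.05],0.055],[[0,0,0],[0,0,0.018],0.055]])

```text
time: 27.68
eef_pos: [0.5024, 0.2181, 0.1251]
tcp_rot: [0.671, 0.741, -0.003, -0.002]
contact_force: [0.6, 0.4, -0.1]
opening: 0.642
finger_force: 0.0
```

Call:
drive_tool(moves=[[[0,0,0],[0,0,0],0.055],[[0,0,0],[0,0,0.005],0.055],[[0,0,0],[0,0,0.003],0.055],[[0,0,0],[0,0,0],0.055],[[0,0,0],[0,0,0],0.055]])

```text
time: 28.3
eef_pos: [0.5049, 0.2194, 0.1214]
tcp_rot: [0.671, 0.742, 0.0, 0.0]
contact_force: [0.1, 0.3, 0.1]
opening: 0.643
finger_force: 0.0
```

Call:
drive_tool(moves=[[[0,0,0],[0,0,0.001],0.0],[[0,0,0],[0,0,0],0.0],[[0,0,0],[0,0,0],0.0],[[0,0,0],[0,0,-0.002],0.0],[[0,0,0],[0,0.0135,0],0.0]])

```text
time: 28.92
eef_pos: [0.5178, 0.2206, 0.1216]
tcp_rot: [0.671, 0.742, -0.0, -0.0]
contact_force: [0.9, -0.7, -0.2]
opening: 0.277
finger_force: 30.4
```

Call:
drive_tool(moves=[[[0,0,0],[-0.01,0,0],0.0],[[0,0,0],[-0.01,0,0],0.0],[[0,0,0],[-0.01,0,0],0.0],[[0,0,0],[0,0,0.002],0.0],[[0,0,0],[0,0,0],0.0]])

```text
time: 29.55
eef_pos: [0.5211, 0.1905, 0.12]
tcp_rot: [0.671, 0.741, 0.0, 0.0]
contact_force: [-0.2, -0.7, -0.2]
opening: 0.278
finger_force: 30.5
```

Call:
drive_tool(moves=[[[0,0,0],[0,0,0],0.036],[[0,0,0],[0,0,0],0.036],[[0,0,0],[0,0,-0.02],0.036],[[0,0,0],[0,0,-0.02],0.0],[[0,0,0],[0.046,0,0],0.0]])

```text
time: 30.18
eef_pos: [0.5183, 0.2359, 0.1622]
tcp_rot: [0.672, 0.74, 0.002, 0.001]
contact_force: [0.5, 1.1, 0.3]
opening: 0.009
finger_force: 0.0
```

Call:
drive_tool(moves=[[[0,0,0],[0,0,0],0.0],[[0,0,0],[0,0,0.02],0.0],[[0,0,0],[0,0,0.016],0.0],[[0,0,0],[0,0,0.003],0.0],[[0,0,0],[0,0,0],0.0]])

```text
time: 30.8
eef_pos: [0.5162, 0.236, 0.12]
tcp_rot: [0.671, 0.741, -0.001, -0.0]
contact_force: [0.2, -0.1, 0.3]
opening: 0.006
finger_force: 0.0
```

Same state as the first time, so the same push, then clear away and check.

Call:
drive_tool(moves=[[[0,0,0],[-0.01,0,0],0.0],[[0,0,0],[-0.01,0,0],0.0],[[0,0,0],[-0.01,0,0],0.0],[[0,0,0],[-0.01,0,0],0.0],[[0,0,0],[-0.01,0,0],0.0]])

```text
time: 31.42
eef_pos: [0.5216, 0.186, 0.1211]
tcp_rot: [0.671, 0.741, 0.0, 0.0]
contact_force: [-0.9, 1.3, 1.1]
opening: 0.001
finger_force: 0.3
```

Call:
drive_tool(moves=[[[0,0,0],[-0.009,0,0],0.0],[[0,0,0],[-0.009,0,0],0.0],[[0,0,0],[-0.009,0,0],0.0],[[0,0,0],[0,0,0],0.0]])

```text
time: 31.92
eef_pos: [0.5241, 0.1592, 0.1207]
tcp_rot: [0.671, 0.741, -0.0, -0.0]
contact_force: [0.6, -0.3, -0.3]
opening: -0.001
finger_force: 0.0
```

Call:
drive_tool(moves=[[[0,0,0],[0.01,0,-0.05],0.0],[[0,0,0],[0,0,-0.05],0.0],[[0,0,0],[0.05,0,0],0.0],[[0,0,0],[0.05,0,0],0.0],[[0,0,0],[0.05,0,0],0.0]])

```text
time: 32.55
eef_pos: [0.5079, 0.3206, 0.221]
tcp_rot: [0.671, 0.742, 0.0, 0.0]
contact_force: [1.0, -0.2, -0.0]
opening: -0.001
finger_force: 0.0
```

Call:
drive_tool(moves=[[[0,0,0],[0.05,0,0],0.0],[[0,0,0],[0.05,0,0],0.0],[[0,0,0],[0,0,0],0.0],[[0,0,0],[0,0,0],0.0],[[0,0,0],[0,0,0],0.0]])

```text
time: 33.17
eef_pos: [0.4984, 0.4175, 0.2207]
tcp_rot: [0.671, 0.741, -0.0, 0.0]
contact_force: [0.2, -0.2, -0.8]
opening: 0.002
finger_force: 0.0
```

```bash
python3 - <<'E'
from h import *
t=cam("top");s=cam("scene");print(ctrl.get_state()["eef_pos"])
a=crop(t,220,235,80,60,400,300);b=crop(s,230,255,107,80,400,300)
cv2.imwrite("pics/z8.png",np.hstack([a,b]))
E
```

```text
[0.49856912 0.41752022 0.22089959]
```

View pics/z8.png

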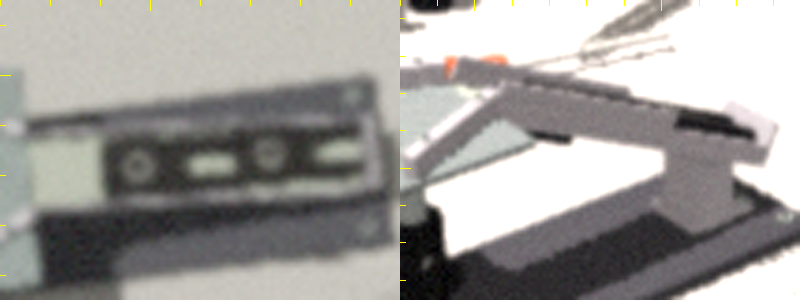

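Picture: both clamps lie flat end to end, rings up at (138,165) and (270,153) in the crop. The second one's centre matches the expected pixel (253,268), and it covers the lever.

```bash
python3 -c "
from plant import ctrl
print(ctrl.sign_off())"
```

```text
the job is handed in; nothing more can be done
None
```

Both clamps lie flat in the channel with rings up and forks downhill, one against the end stop and the other close behind it over the level lever; the job was handed in at about 33 s, and I judged the lever to be held down from the clamp's position because it can't be seen.

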